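Push the blue cover panel into the spring-clip rack

TASK

Take the blue cover panel out of the collection stand and push it down into the free spring-clip slot of the rack, until its lower edge is fully home on the rack's base and it stands upright between the clips; then let go. Leave the orange panel where it stands.

Things in the scene. Friction and masses are not known exactly. Their poses are not given: they have to be found in the camera images.
- panel_blue: Blue cover panel with vent slots, 120 mm wide (its x), 10 mm thick (y), 110 mm high (z), 0.1 to 0.2 kg; both faces alike, so either way round is right. Origin: centre of its lower edge. It stands upright and loose in one of two lanes of the grey stand on the robot's left; lane walls hide its lowest 30 mm. Grip it across its 10 mm at the middle of its top edge and lift it straight up.
- panel_orange: Orange panel of the same shape and size, upright in the other lane of the stand, 90 mm from the blue one (which lane is which changes). Origin: centre of its lower edge. To be left where it is.
- rack: Grey spring-clip rack to the robot's right, fixed: base 170 (x) by 150 (y) by 8 mm, origin under its centre. Two slots run along its x: the free one at y = +45 mm; at y = -45 mm an identical white panel is already home, fixed. Each slot has two opposed pairs of sprung steel clips at x = -38 and +38 mm, 46 mm tall, and end stops 50 mm tall that leave the panel 10 mm of play each way along x.
- free_slot (a point): Centre of the free slot's floor (the rack's base top, 8 mm above the desk); x along the slot, z up. The clips' mouth is 26 mm wide across (y) and narrows to a 6 mm nip 28 mm above the floor, which springs open. A panel let go there stays up on the clips; pushing it home takes 10 to 15 N at the nip, then 6 N. Home: panel origin at this point, panel x along this x either way round.

How it is judged:
By the outcome, as a careful person would: the job done as asked, in the order asked, and still so for the second after the job is handed in, with the robot touching nothing.
It also fails if it takes over 48 s, if anything falls off the work surface, if the arm or the gripper's body presses on something with over 40 N, if the wrist force passes 120 N, or if a joint passes its speed limit or range.

ROBOT

A 6-joint arm with a two-finger parallel gripper is mounted at the origin on a cart in front of the work surface, level with it; the furniture and walls round the work are solid. World frame = base frame: x ahead of the robot, y to its left, z up, the work surface at z = 0. Lengths are in m, angles in degrees, forces in N, time in s.
With the tool pointing down it reaches from about 0.4 to 0.825 m from the base axis. Payload 7 kg.
Tool frame: the origin (TCP) lies midway between the tips of the shut fingers; the grasp point (between the pads) lies r.grip_depth behind it (r.grip_depth is the distance from the TCP to the grasp point, in m); z points along the fingers, y is the line along which they close (so a half turn about z gives the same grasp; the last joint's range is limited). The gripper opens to 88 mm and grips with 3 to 60 N. Pads are 19 mm wide; open, the fingers measure 130 mm over their backs; the gripper's body (78 mm by 193 mm) begins 47 mm behind the grasp point.
Start: joints at [81.652, 20.546, 0.682, 0, -70.136, -16.507], TCP at [0.284, 0.612, 0.227] pointing down, gripper open.
Joint ranges: [-176.03, 176.03], [-82.01, 121.73], [-58.28, 71.71], [-173.87, 95.51], [-174.79, -0.11], [-173.66, 173.66]. Speed limits (degrees/s): [136.94, 136.94, 172.46, 180, 180, 180].

INTERFACE

Orientations are given as [roll, pitch, yaw] about the fixed x, y, z axes, in that order (R = Rz(yaw) Ry(pitch) Rx(roll)).
In Python, from plant import r, imaging, close_job gives the robot as it stands (r), with the cameras (imaging) and the job as plain functions.
- The arm moves only by the tool send_path, called after "Request:" as name([rows], argument=value, ...), one row to a line, values as JSON. Schema: {"type":"object","properties":{"offsets":{"type":"array","items":{"type":"array","items":{"type":"array","items":{"type":"number"},"minItems":6,"maxItems":6},"minItems":1,"maxItems":12},"minItems":1,"maxItems":1},"jaw":{"type":"number"},"grip_n":{"type":"number"},"only":{"type":"string"},"quiet":{"type":"boolean"},"lines":{"type":"string"}},"required":["offsets"],"additionalProperties":false}. offsets is a list that holds a single list of rows (three levels of brackets), with 1 to 12 rows, each of 6 numbers: dx, dy, dz in shares of 0.6 m (1.0 is 0.6 m), then a rotation vector rx, ry, rz in normalised numbers (1 is 90 degrees); each row is the pose to reach, as a shift and turn from the pose commanded when the call began, along the tool's axes at that moment; what a row does not reach only later rows make up. A row lasts 1/12 s, in which the tool goes at most 0.0417 m and 7.16 degrees, less where a joint would pass 70% of its speed; a pose out of reach is approached as far as the arm can. jaw is the finger opening in m, set as the call begins (left out keeps the last). The fingers move at their own pace and stop on an object; grip_n is the grip in N (left out, the last holds). Time passes only in rows, so rows that do not move let the fingers close. The tool returns the time, the measured TCP pose, the force, the opening and the grip force at its end. only (a regular expression) keeps the lines of the reply that match it, lines (a string "A,B") keeps lines A to B, and quiet returns only ok. Shift and turn numbers lie between -1 and 1, and a call with a number outside is refused. Input that does not fit is refused with a message, and nothing moves.
- r.get_state(): the state, without advancing time (a new reading comes with each control period).
- imaging.capture(name): name is "side" or "top" or "wrist"; returns a dict with "frame" (400x640x3 uint8, red, green, blue), "z_map" (400x640 float32, m along the optical axis (not along the pixel's ray), 0 where there is no reading), "fx", "fy", "cx", "cy" (pixels), "cam_to_world" (4x4, takes a point from camera to world coordinates). Camera axes: x right, y down, z forward; pixel columns grow to the right and rows downward; lengths in m; the calibration is good to about 2 mm. A picture is of the moment at which its call begins.
- close_job(): hands the job in; it is judged then, once.
The state is a dict: "time_s": time; "joints": joint angles; "qd": joint speeds; "joint_torque": joint torques, N m; "tcp_pos": TCP position; "eef_rot": TCP orientation; "contact_force": force on the tool from outside, world axes, zero at the start; "moment": the same for the moment, N m; "gripper_width": finger opening in m; "gripper_force": force on a finger pad.
Only numpy, scipy, OpenCV 4.12 (cv2) and the standard library are available. Lean on these libraries where they do the work, as an engineer would, in place of code of your own. Each camera call takes 0.05 s, during which the arm holds its last target. There are 200 camera calls.

## Working session

There is one attempt and no reset: what is moved stays moved. The work goes in short steps, Python scripts to look and compute and a tool call to move; the robot and the scene stay as the last step left them, time stands still between calls to the robot, and variables do not carry over. Pictures are saved under pics/ and viewed, at most 10 in all, crops included, and the job is handed in when it is done.

```bash
ls; mkdir -p pics; python3 - <<'E'
from plant import r, imaging, close_job
import cv2,numpy as np
s=r.get_state();print({k:np.round(v,4).tolist() for k,v in s.items()},r.grip_depth)
ims=[]
for n in("side","top"):
    c=imaging.capture(n);np.savez(f"pics/{n}0.npz",**c);ims.append(c["frame"][:,:,::-1]);print(n,c["fx"],c["cx"],c["cy"],np.round(c["cam_to_world"],3).tolist())
cv2.imwrite("pics/a.png",cv2.resize(np.vstack(ims),(480,600)))
cv2.imwrite("pics/a_top.png",ims[1])
cv2.imwrite("pics/a_side.png",ims[0])
E
```

```text
pics
plant.py
{'time_s': 0.0, 'joints': [81.653, 20.5908, 0.6314, -0.0215, -70.1364, -16.5062], 'qd': [-0.0864, 0.0785, -0.0204, 0.0124, -0.011, -0.0019], 'joint_torque': [-0.0004, -58.2718, 29.3046, 6.9974, 0.0069, -0.0001], 'tcp_pos': [0.2835, 0.612, 0.2256], 'eef_rot': [179.9024, -0.0078, -24.8606], 'contact_force': [-0.2718, -0.0453, -0.1084], 'moment': [0.046, -0.0408, 0.0337], 'gripper_force': 0.0, 'gripper_width': 0.0875} 0.0188
side 383.36427844898566 319.01221225057134 201.0445972244875 [[-0.992, -0.067, 0.104, 0.426], [-0.122, 0.659, -0.742, 0.633], [-0.019, -0.749, -0.662, 0.595], [0.0, 0.0, 0.0, 1.0]]
top 433.3526035102742 318.81292131036815 203.58455445301445 [[-0.029, -0.997, 0.067, 0.46], [-0.999, 0.03, 0.012, 0.01], [-0.014, -0.067, -0.998, 0.94], [0.0, 0.0, 0.0, 1.0]]
```

View pics/a_top.png

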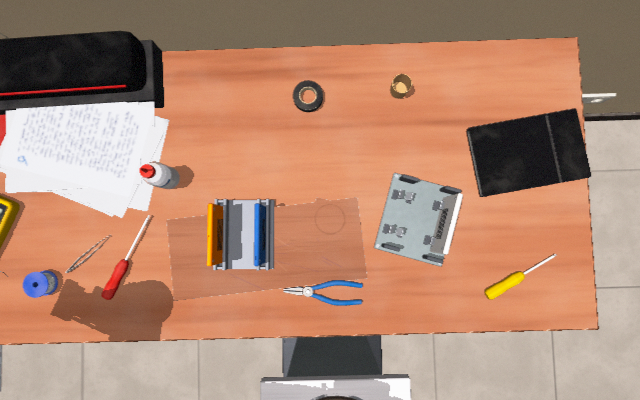

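View pics/a_side.png

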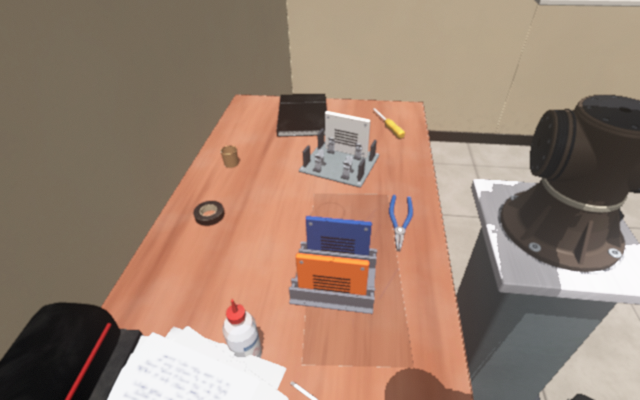

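The top view shows the blue panel at about (260,234), orange at (214,236), and the rack centred near (418,219) with the white panel at (447,222). The free slot is on the rack's left, with its clips at (403,195) and (395,230). In the side view, blue is at (338,237) and white at (347,130). Next I'll get 3D positions from the depth maps.

```bash
cat > h.py <<'E'
import numpy as np,cv2
def pts(c):
    v,u=np.mgrid[0:400,0:640];z=c["z_map"]
    P=np.stack([(u-c["cx"])/c["fx"]*z,(v-c["cy"])/c["fy"]*z,z,np.ones_like(z)],-1)@c["cam_to_world"].T
    P=P[...,:3];P[z<=0]=np.nan
    return P
def hsv(c): return cv2.cvtColor(np.ascontiguousarray(c["frame"]),cv2.COLOR_RGB2HSV)
def box(n,p):
    (c,s,a)=cv2.minAreaRect((p[:,:2]*1000).astype(np.float32));b=cv2.boxPoints((c,s,a))
    e=[b[1]-b[0],b[2]-b[1]];e=max(e,key=np.linalg.norm)
    print(n,len(p),"ctr",np.round(c,1),"size",np.round(s,1),"long dir",round(np.degrees(np.arctan2(e[1],e[0]))%180,1),"z",np.round(np.nanpercentile(p[:,2],[2,50,98])*1000,1))
E
python3 - <<'E'
from h import *
for n in("top","side"):
    c=dict(np.load(f"pics/{n}0.npz"));P=pts(c);H=hsv(c);X,Y,Z=P[...,0],P[...,1],P[...,2]
    print(n)
    blue=(abs(H[...,0].astype(int)-111)<9)&(H[...,1]>120)&(Y>.05)&(Y<.3)&(X>.3)&(X<.6)&(Z>.02)
    org=(H[...,0]<22)&(H[...,1]>180)&(Y>.1)&(Y<.35)&(X>.3)&(X<.6)&(Z>.035)
    for k,m in(("blue",blue),("org",org)):
        p=P[m];box(k,p);t=np.nanpercentile(p[:,2],98);box(k+" top",p[p[:,2]>t-.006])
    rk=(X>.25)&(X<.6)&(Y<-.1)&(Y>-.4)
    w=rk&(Z>.1)&(Z<.135); 
    if w.sum()>3: box("white top",P[w])
    if (rk&(Z>.07)).sum(): box("white all",P[rk&(Z>.07)])
    g=rk&(Z>.004)&(Z<.012)&(H[...,1]<60);box("base",P[g])
    m=rk&(Z>.03)&(Z<.06)
    k,l,st,ce=cv2.connectedComponentsWithStats(m.astype(np.uint8))
    for i in range(1,k):
        if st[i,4]>8: box(f"blob{ce[i].round()}",P[l==i])
E
```

```text
top
blue 598 ctr [461.  140.8] size [ 10.2 117.3] long dir 179.2 z [ 27.6 109.4 118.5]
blue top 275 ctr [460.4 140.9] size [  8.8 116. ] long dir 177.6 z [112.9 115.8 118.9]
org 809 ctr [516.9 265.7] size [228.3  73. ] long dir 33.0 z [ 39.6  97.8 130.1]
org top 65 ctr [588. 343.] size [13.2 21.3] long dir 179.1 z [124.2 126.3 146.8]
white top 465 ctr [ 470.4 -230.6] size [ 11.1 118.9] long dir 162.7 z [100.9 116.4 120.2]
white all 701 ctr [ 470.4 -230.4] size [ 11.3 119.1] long dir 162.7 z [ 72.5 112.4 120. ]
base 3733 ctr [ 507.1 -218.6] size [194.2 231.6] long dir 162.8 z [ 4.8  8.  11.5]
blob[408. 178.] 95 ctr [ 567.9 -165.8] size [32.3  8.4] long dir 72.0 z [31.6 55.7 59.7]
blob[451. 189.] 101 ctr [ 541.2 -252.4] size [34.4  8.5] long dir 72.1 z [31.5 55.7 59.5]
blob[400. 194.] 35 ctr [ 535.6 -148. ] size [10.  15.3] long dir 161.1 z [36.1 48.  55.5]
blob[408. 196.] 53 ctr [ 531.  -164.1] size [10.6 15.6] long dir 166.7 z [37.7 47.7 56.4]
blob[439. 224.] 267 ctr [ 472.7 -220.9] size [ 15.1 118.5] long dir 164.3 z [31.1 47.5 59.5]
blob[391. 229.] 33 ctr [ 463.1 -125.3] size [10.1
[... 842 characters left out ...]
 ctr [ 508.2 -214.2] size [192.9 231.8] long dir 163.0 z [ 5.   7.6 11.5]
blob[321. 135.] 77 ctr [ 540.6 -248.8] size [32.1  8. ] long dir 70.2 z [30.3 47.4 58.2]
blob[347. 142.] 442 ctr [ 471.2 -220.2] size [ 18.2 118.2] long dir 163.7 z [30.2 46.  59.4]
blob[373. 148.] 72 ctr [ 399.5 -205.4] size [34.7  8. ] long dir 71.8 z [30.3 48.  58.3]
blob[306. 153.] 90 ctr [ 566.9 -163.1] size [33.6  8. ] long dir 70.7 z [31.6 48.  58.5]
blob[320. 156.] 90 ctr [ 533.4 -154.1] size [27.9 17.2] long dir 71.1 z [30.9 43.8 54.3]
blob[348. 163.] 92 ctr [ 460.2 -132.1] size [28.2 15.8] long dir 73.6 z [30.9 44.9 54.4]
blob[362. 167.] 81 ctr [ 425.4 -119.4] size [32.6  8.2] long dir 67.3 z [30.6 48.7 58.8]
```

Careful with the scale: shifts go in shares of 0.6 m and turns go in shares of 90 degrees. That gives: 0.33 m is 0.55, 0.325 m is 0.5417, -22 degrees is -0.2444.

Request:
send_path([
  [[0.025, 0.025, 0, 0, 0, -0.0111], [0.075, 0.075, 0, 0, 0, -0.0333], [0.125, 0.125, 0, 0, 0, -0.0556], [0.175, 0.175, 0, 0, 0, -0.0778], [0.225, 0.2167, 0, 0, 0, -0.1], [0.275, 0.2667, 0, 0, 0, -0.1222], [0.325, 0.3167, 0, 0, 0, -0.1444], [0.375, 0.3667, 0, 0, 0, -0.1667], [0.425, 0.4167, 0, 0, 0, -0.1889], [0.475, 0.4667, 0, 0, 0, -0.2111], [0.5167, 0.5083, 0, 0, 0, -0.2333], [0.55, 0.5417, 0, 0, 0, -0.2444]],
], jaw=0.05)

```text
time_s: 1.1
tcp_pos: [0.4466, 0.176, 0.2266]
eef_rot: [180.0, 0.0, -2.8]
contact_force: [1.0, -0.6, 0.8]
gripper_width: 0.0502
gripper_force: 0.0
```

Request:
send_path([
  [[0.025, 0.0233, 0, 0, 0, -0.0078], [0.04, 0.0367, 0, 0, 0, -0.0122], [0.0467, 0.0433, 0, 0, 0, -0.0144], [0.0467, 0.0433, 0, 0, 0, -0.0144], [0.0467, 0.0433, 0, 0, 0, -0.0144]],
])

```text
time_s: 1.52
tcp_pos: [0.4729, 0.1515, 0.2262]
eef_rot: [180.0, 0.0, -1.6]
contact_force: [0.1, -0.1, 0.2]
gripper_width: 0.0501
gripper_force: 0.0
```

```bash
python3 - <<'E'
from plant import r, imaging, close_job
from h import *
c=imaging.capture("wrist");cv2.imwrite("pics/w1.png",c["frame"][:,:,::-1])
P=pts(c);H=hsv(c)
m=(abs(H[...,0].astype(int)-111)<9)&(H[...,1]>120)&(P[...,2]>.1)&(P[...,2]<.14)&(abs(P[...,1]-.143)<.04)
if m.sum()>5: box("blue",P[m])
s=r.get_state();print(s["tcp_pos"],s["eef_rot"],s["joints"])
E
```

```text
blue 1019 ctr [465.2 141.8] size [  8.7 111.5] long dir 178.6 z [113.4 115.7 117.2]
[0.47281962 0.15185822 0.22632527] [ 1.79992509e+02  2.67318558e-02 -1.56152158e+00] [ 4.05150826e+01  3.58440811e+00 -2.12642843e+01 -1.36113426e-02
 -6.51761696e+01  4.79291147e+01]
```

View pics/w1.png

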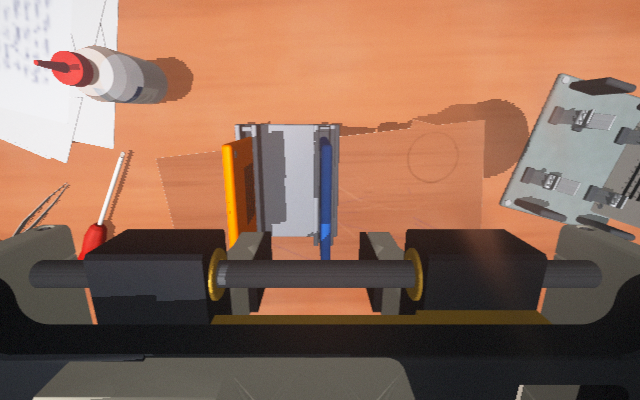

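The wrist view shows the blue top edge at columns 320–330, between the fingers (jaws at about 250 and 375). I'll shift slightly to centre it, then go down.

Scaled: 0.142 m is 0.2367, -0.012 m is -0.02.

Request:
send_path([
  [[-0.01, 0.0083, 0.0083, 0, 0, 0], [-0.02, 0.0167, 0.0333, 0, 0, 0], [-0.02, 0.0167, 0.0667, 0, 0, 0], [-0.02, 0.0167, 0.1, 0, 0, 0], [-0.02, 0.0167, 0.1333, 0, 0, 0], [-0.02, 0.0167, 0.1667, 0, 0, 0], [-0.02, 0.0167, 0.1917, 0, 0, 0], [-0.02, 0.0167, 0.2167, 0, 0, 0], [-0.02, 0.0167, 0.23, 0, 0, 0], [-0.02, 0.0167, 0.2367, 0, 0, 0], [-0.02, 0.0167, 0.2367, 0, 0, 0], [-0.02, 0.0167, 0.2367, 0, 0, 0]],
])

```text
time_s: 2.57
tcp_pos: [0.4611, 0.1422, 0.085]
eef_rot: [-180.0, -0.0, -1.5]
contact_force: [-0.0, -0.3, 0.1]
gripper_width: 0.0502
gripper_force: 0.0
```

Request:
send_path([
  [[0, 0, 0, 0, 0, 0], [0, 0, 0, 0, 0, 0], [0, 0, 0, 0, 0, 0], [0, 0, 0, 0, 0, 0], [0, 0, 0, 0, 0, 0], [0, 0, 0, 0, 0, 0], [0, 0, 0, 0, 0, 0], [0, 0, 0, 0, 0, 0]],
], jaw=0, grip_n=45)

```text
time_s: 3.23
tcp_pos: [0.461, 0.1418, 0.0846]
eef_rot: [180.0, -0.0, -1.6]
contact_force: [0.5, -0.1, 1.2]
gripper_width: 0.0097
gripper_force: 45.0
```

Scaled: -0.135 m is -0.225, -0.13 m is -0.2167.

Request:
send_path([
  [[0, 0, -0.0083, 0, 0, 0], [0, 0, -0.025, 0, 0, 0], [0, 0, -0.05, 0, 0, 0], [0, 0, -0.075, 0, 0, 0], [0, 0, -0.1, 0, 0, 0], [0, 0, -0.125, 0, 0, 0], [0, 0, -0.15, 0, 0, 0], [0, 0, -0.175, 0, 0, 0], [0, 0, -0.2, 0, 0, 0], [0, 0, -0.2167, 0, 0, 0], [0, 0, -0.225, 0, 0, 0], [0, 0, -0.225, 0, 0, 0]],
])

```text
time_s: 4.23
tcp_pos: [0.4612, 0.1421, 0.2205]
eef_rot: [-179.9, -0.1, -1.6]
contact_force: [-0.1, 0.4, -1.2]
gripper_width: 0.0099
gripper_force: 45.0
```

```bash
cat > m.py <<'E'
from plant import r, imaging, close_job
from h import *
s=r.get_state();t=s["tcp_pos"];print(t,s["eef_rot"],s["gripper_width"],s["time_s"])
R=cv2.Rodrigues(np.array([0,0,np.radians(s["eef_rot"][2])]))[0]
for n in("top","side"):
    c=imaging.capture(n);cv2.imwrite(f"pics/{n}_{s['time_s']:.2f}.png",c["frame"][:,:,::-1])
    P=pts(c);H=hsv(c);Q=(P-t)@R   # tool-yaw-aligned axes, z up
    m=(abs(H[...,0].astype(int)-111)<9)&(H[...,1]>120)&(abs(Q[...,0])<.08)&(abs(Q[...,1])<.03)&(Q[...,2]>-.11)&(Q[...,2]<.05)
    q=Q[m];box(n,q);print(np.round(np.percentile(q,[1,99],axis=0)*1000,1).tolist())
    f=np.linalg.lstsq(np.c_[q[:,0],q[:,2],np.ones(len(q))],q[:,1],rcond=None)[0];print("yaw,tilt deg",np.degrees(f[:2]).round(2))
    if n=="side":
        for a,b in((-.09,-.06),(-.05,-.02)):
            k=q[(q[:,2]>a)&(q[:,2]<b)];print("y at",a,np.median(k[:,1]) if len(k) else None)
E
python3 m.py
```

```text
[0.46124151 0.14206314 0.22046501] [-1.79938779e+02 -7.06452377e-02 -1.55225901e+00] 0.009881376659223439 4.2333
top 222 ctr [-0.3 -0.7] size [  9.4 116.2] long dir 180.0 z [-60.1  20.8  32.7]
[[-58.2, -5.3, -62.6], [57.7, 3.0, 33.2]]
yaw,tilt deg [0.03 2.41]
side 175 ctr [-0.1  5.4] size [112.7   6.2] long dir 1.4 z [-71.8 -53.   31. ]
[[-55.3, 1.4, -72.3], [55.8, 7.4, 31.3]]
yaw,tilt deg [ 0.52 -1.38]
y at -0.09 0.005770470054859713
y at -0.05 0.005890185193756692
```

Grasp is centred and square. Moving above the free slot.

Scaled: 0.284 m is 0.4733, 0.0437 m is 0.0728, 15.7 degrees is 0.1744.

Request:
send_path([
  [[0.0033, 0.0167, 0, 0, 0, 0.0056], [0.0083, 0.05, 0, 0, 0, 0.0167], [0.0167, 0.1, 0, 0, 0, 0.0333], [0.025, 0.15, 0, 0, 0, 0.0522], [0.0333, 0.2, 0, 0, 0, 0.0711], [0.0417, 0.25, 0, 0, 0, 0.0889], [0.05, 0.3, 0, 0, 0, 0.1111], [0.0567, 0.35, 0, 0, 0, 0.1278], [0.0633, 0.4, 0, 0, 0, 0.1444], [0.0683, 0.4417, 0, 0, 0, 0.1611], [0.0728, 0.4633, 0, 0, 0, 0.1711], [0.0728, 0.4733, 0, 0, 0, 0.1744]],
])

```text
time_s: 5.33
tcp_pos: [0.4963, -0.1456, 0.2183]
eef_rot: [179.9, 0.1, -17.5]
contact_force: [0.4, -0.1, -1.7]
gripper_width: 0.01
gripper_force: 45.0
```

Request:
send_path([
  [[0, 0, 0, 0, 0, 0], [0, 0, 0, 0, 0, 0], [0, 0, 0, 0, 0, 0]],
])

```text
time_s: 5.58
tcp_pos: [0.4967, -0.1428, 0.2193]
eef_rot: [180.0, 0.0, -17.2]
contact_force: [0.1, 0.8, -1.6]
gripper_width: 0.01
gripper_force: 45.0
```

```bash
python3 m.py
python3 - <<'E'
from plant import r, imaging, close_job
from h import *
c=imaging.capture("wrist");cv2.imwrite("pics/w2.png",c["frame"][:,:,::-1])
for n in("top","side","wrist"):
    c=imaging.capture(n);P=pts(c);X,Y,Z=np.moveaxis(P,2,0)
    rk=(X>.35)&(X<.6)&(Y<-.08)&(Y>-.4);print(n)
    w=rk&(Z>.1)&(Z<.135)&(Y<-.19)
    if w.sum()>9: box("white top",P[w])
    k,l,st,ce=cv2.connectedComponentsWithStats((rk&(Z>.03)&(Z<.06)).astype(np.uint8))
    for i in range(1,k):
        if st[i,4]>15: box(f"blob{ce[i].round()}",P[l==i])
E
```

```text
[ 0.49666475 -0.14276873  0.21925454] [ 1.79998531e+02  3.18962753e-02 -1.72185238e+01] 0.009999694433262889 5.5833
top 0 ctr [0. 0.] size [0. 0.] long dir 0.0 z nan
top
white top 32 ctr [ 416.9 -215.2] size [12.1  7.6] long dir 87.6 z [102.1 116.8 119.2]
blob[433. 259.] 72 ctr [ 400.2 -208.5] size [32.7  7.9] long dir 73.9 z [34.6 56.8 59.8]
side
white top 89 ctr [ 426.4 -213.9] size [11.3 27.7] long dir 159.5 z [100.5 110.2 117.8]
blob[321. 136.] 76 ctr [ 540.5 -247.6] size [36.8  7.4] long dir 74.9 z [30.6 47.4 58.6]
blob[347. 142.] 438 ctr [ 472.2 -219.7] size [ 19.2 118.3] long dir 163.8 z [31.1 46.4 59.6]
blob[373. 148.] 70 ctr [ 400.1 -204.6] size [32.   7.9] long dir 71.8 z [31.1 48.  59.4]
blob[307. 153.] 91 ctr [ 566.3 -163.9] size [34.9  8.8] long dir 75.0 z [30.9 47.3 58.1]
blob
[... 446 characters left out ...]
]
blob[402. 113.] 289 ctr [ 543.1 -252.8] size [33.6  7.5] long dir 72.8 z [34.2 57.1 59. ]
blob[391. 177.] 880 ctr [ 476.4 -221.9] size [ 17.1 118.5] long dir 160.4 z [31.4 47.6 59.3]
blob[306. 144.] 18 ctr [ 542.7 -145.2] size [2.4 8.8] long dir 143.5 z [42.  54.1 55.9]
blob[328. 147.] 82 ctr [ 532.4 -166.1] size [ 7.3 15.6] long dir 163.3 z [37.6 52.6 55.5]
blob[328. 215.] 41 ctr [ 459.2 -145.8] size [ 2.3 15.5] long dir 163.6 z [50.4 53.4 55.6]
  return np.nanmean(a, axis, out=out, keepdims=keepdims)
Traceback (most recent call last):
  File "m.py", line 9, in <module>
    q=Q[m];box(n,q);print(np.round(np.percentile(q,[1,99],axis=0)*1000,1).tolist())
                                   ~~~~~~~~~~~~~^^^^^^^^^^^^^^^^^
IndexError: index -1 is out of bounds for axis 0 with size 0
```

View pics/w2.png

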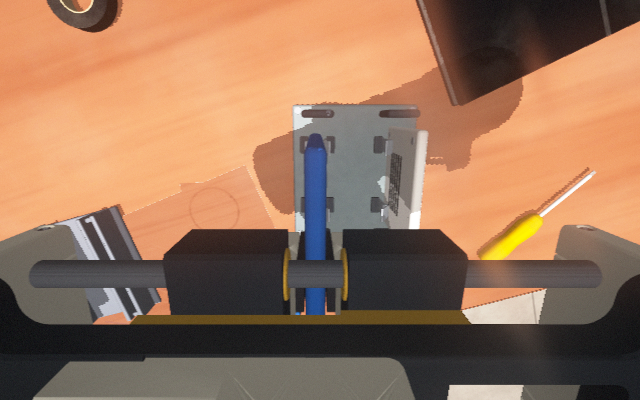

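The wrist view shows the blue panel above the slot, with its far end at (316,140) and the far stop at (318,114). To cancel wrist-camera bias, I'll measure the panel and stop in the same wrist frame.

```bash
python3 - <<'E'
from plant import r, imaging, close_job
from h import *
t=r.get_state()["tcp_pos"];a=np.radians(-17.3);U=np.array([np.cos(a),np.sin(a)]);N=np.array([-np.sin(a),np.cos(a)])
for n in("wrist","side"):
    c=imaging.capture(n);P=pts(c);H=hsv(c);D=P[...,:2]-t[:2];u=D@U;v=D@N;Z=P[...,2]
    b=(abs(H[...,0].astype(int)-111)<9)&(H[...,1]>120)&(abs(v)<.03)&(abs(u)<.08)&(Z>.12)
    print(n,"panel u,v,z pct",[np.round(np.percentile(x[b],[1,50,99])*1e3,1).tolist() for x in(u,v,Z)])
    for lo,hi in((.24,.26),(.145,.235)):
        k=b&(Z>lo)&(Z<hi);print(lo,k.sum(),np.round(np.percentile(v[k],[2,50,98])*1e3,1) if k.any() else"")
    for s in(1,-1):
        e=(abs(v)<.03)&(abs(s*u-.075)<.012)&(Z>.045)&(Z<.062)
        if e.sum()>9:print("stop",s,e.sum(),"u",np.median(u[e])*1e3,"v",np.percentile(v[e],[2,98])*1e3,np.mean(np.percentile(v[e],[2,98]))*1e3)
    e=(Z>.112)&(Z<.122)&(abs(v+.09)<.03);print("white v",np.percentile(v[e],[2,98])*1e3)
E
```

```text
wrist panel u,v,z pct [[-20.1, 30.3, 60.4], [-4.3, 0.4, 5.0], [248.1, 250.7, 252.4]]
0.24 2824 [-4.1  0.4  4.9]
0.145 0 
stop 1 250 u 76.13380280639326 v [-17.98008352  14.03774115] -1.971171185455015
white v [-96.3318652  -87.04825521]
side panel u,v,z pct [[-52.5, 33.9, 54.0], [1.4, 5.6, 8.5], [177.3, 229.6, 251.2]]
0.24 46 [0.5 5.1 7.1]
0.145 119 [2.6 5.7 8.3]
stop 1 53 u 71.4882386115412 v [-15.69288227  17.21391978] 0.7605187546918767
stop -1 48 u -76.13275354729906 v [-14.81339638  15.5712375 ] 0.37892055776990796
white v [-114.28698314  -61.66179275]
```

Combining the views, the slot is about 1 mm towards the white panel. I'll correct for that and descend to just above the clips.

Scaled: 0.08 m is 0.1333, 0.001 m is 0.0017.

Request:
send_path([
  [[0, 0.0017, 0.0083, 0, 0, 0], [0, 0.0017, 0.025, 0, 0, 0], [0, 0.0017, 0.05, 0, 0, 0], [0, 0.0017, 0.075, 0, 0, 0], [0, 0.0017, 0.1, 0, 0, 0], [0, 0.0017, 0.1167, 0, 0, 0], [0, 0.0017, 0.1267, 0, 0, 0], [0, 0.0017, 0.1333, 0, 0, 0], [0, 0.0017, 0.1333, 0, 0, 0]],
], grip_n=60)

```text
time_s: 6.68
tcp_pos: [0.4963, -0.1442, 0.1388]
eef_rot: [180.0, 0.1, -17.3]
contact_force: [-0.3, 0.3, -1.0]
gripper_width: 0.0098
gripper_force: 60.0
```

Request:
send_path([
  [[0, 0, 0.0067, 0, 0, 0], [0, 0, 0.0133, 0, 0, 0], [0, 0, 0.02, 0, 0, 0], [0, 0, 0.025, 0, 0, 0], [0, 0, 0.03, 0, 0, 0], [0, 0, 0.0333, 0, 0, 0], [0, 0, 0.0333, 0, 0, 0]],
])

```text
time_s: 7.27
tcp_pos: [0.4966, -0.1446, 0.1198]
eef_rot: [179.9, -0.0, -17.2]
contact_force: [-0.8, -2.1, 1.7]
gripper_width: 0.0098
gripper_force: 60.0
```

```bash
python3 - <<'E'
from plant import r, imaging, close_job
import cv2
cv2.imwrite("pics/s3.png",cv2.resize(imaging.capture("side")["frame"][80:220,260:430,::-1],None,fx=4,fy=4))
E
```

```text
(no output)
```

View pics/s3.png

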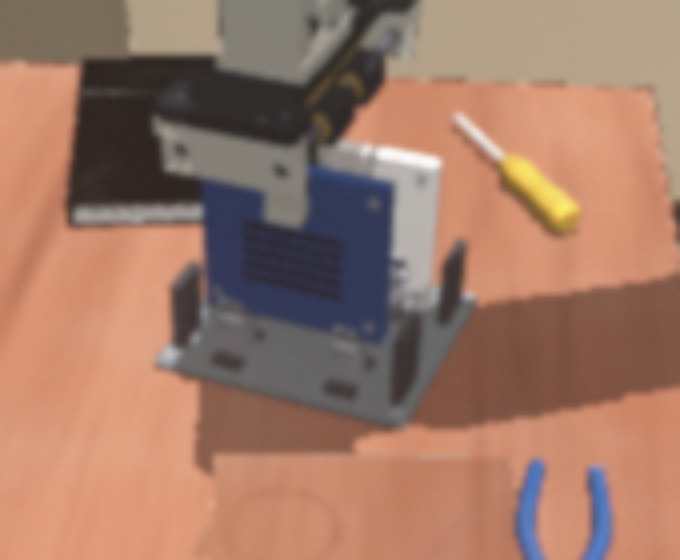

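The panel is between the clip pairs (front clips near (230,310) and (350,340)) and clear of the end stops at (185,305) and (405,360). A slight −y force suggests moving 1 mm further that way while pushing.

Scaled: 0.015 m is 0.025, 0.013 m is 0.0217.

Request:
send_path([
  [[0, 0.0017, 0.0017, 0, 0, 0], [0, 0.0017, 0.005, 0, 0, 0], [0, 0.0017, 0.0083, 0, 0, 0], [0, 0.0017, 0.0117, 0, 0, 0], [0, 0.0017, 0.015, 0, 0, 0], [0, 0.0017, 0.0183, 0, 0, 0], [0, 0.0017, 0.0217, 0, 0, 0], [0, 0.0017, 0.025, 0, 0, 0], [0, 0.0017, 0.025, 0, 0, 0]],
])

```text
time_s: 8.07
tcp_pos: [0.4985, -0.1453, 0.1059]
eef_rot: [-180.0, -0.3, -17.2]
contact_force: [1.8, -1.6, 4.3]
gripper_width: 0.0097
gripper_force: 60.0
```

Request:
send_path([
  [[0, 0, 0.0033, 0, 0, 0], [0, 0, 0.0067, 0, 0, 0], [0, 0, 0.01, 0, 0, 0], [0, 0, 0.0133, 0, 0, 0], [0, 0, 0.0167, 0, 0, 0], [0, 0, 0.0183, 0, 0, 0], [0, 0, 0.02, 0, 0, 0], [0, 0, 0.02, 0, 0, 0]],
])

```text
time_s: 8.73
tcp_pos: [0.4984, -0.1453, 0.094]
eef_rot: [-180.0, -0.2, -17.2]
contact_force: [0.3, -2.0, 5.4]
gripper_width: 0.0095
gripper_force: 60.0
```

Scaled: 0.006 m is 0.01, 0.005 m is 0.0083.

Request:
send_path([
  [[0, 0, 0.0017, 0, 0, 0], [0, 0, 0.0033, 0, 0, 0], [0, 0, 0.005, 0, 0, 0], [0, 0, 0.0067, 0, 0, 0], [0, 0, 0.0083, 0, 0, 0], [0, 0, 0.01, 0, 0, 0], [0, 0, 0.01, 0, 0, 0]],
])

```text
time_s: 9.32
tcp_pos: [0.4984, -0.1453, 0.0879]
eef_rot: [-180.0, -0.2, -17.2]
contact_force: [0.8, -0.8, 7.0]
gripper_width: 0.0095
gripper_force: 60.0
```

Request:
send_path([
  [[0, 0, 0.0008, 0, 0, 0], [0, 0, 0.0017, 0, 0, 0], [0, 0, 0.0025, 0, 0, 0], [0, 0, 0.0033, 0, 0, 0], [0, 0, 0.0033, 0, 0, 0]],
])

```text
time_s: 9.73
tcp_pos: [0.4987, -0.1454, 0.0866]
eef_rot: [-180.0, -0.3, -17.2]
contact_force: [-0.6, -0.0, 12.2]
gripper_width: 0.0097
gripper_force: 60.0
```

Force is rising, so the floor is near. I'll press a little more to confirm it.

Scaled: 0.001 m is 0.0017, 0.0005 m is 0.0008.

Request:
send_path([
  [[0, 0, 0.0008, 0, 0, 0], [0, 0, 0.0017, 0, 0, 0], [0, 0, 0.0017, 0, 0, 0], [0, 0, 0.0017, 0, 0, 0]],
])

```text
time_s: 10.07
tcp_pos: [0.4988, -0.1454, 0.0866]
eef_rot: [-180.0, -0.3, -17.2]
contact_force: [-4.2, 1.1, 21.7]
gripper_width: 0.0097
gripper_force: 60.0
```

Request:
send_path([
  [[0, 0, 0.0008, 0, 0, 0], [0, 0, 0.0017, 0, 0, 0], [0, 0, 0.0017, 0, 0, 0], [0, 0, 0.0017, 0, 0, 0]],
])

```text
time_s: 10.4
tcp_pos: [0.4988, -0.1455, 0.0865]
eef_rot: [-180.0, -0.3, -17.2]
contact_force: [-7.3, 3.2, 32.6]
gripper_width: 0.0097
gripper_force: 60.0
```

Hard stop at z = 0.0866, matching the predicted home height. I'll relax the load, release and retreat.

Scaled: -0.002 m is -0.0033, -0.001 m is -0.0017.

Request:
send_path([
  [[0, 0, -0.0017, 0, 0, 0], [0, 0, -0.0033, 0, 0, 0], [0, 0, -0.0033, 0, 0, 0]],
])

```text
time_s: 10.65
tcp_pos: [0.4987, -0.1454, 0.0866]
eef_rot: [-180.0, -0.3, -17.2]
contact_force: [-0.4, -0.8, 11.7]
gripper_width: 0.0098
gripper_force: 60.0
```

Request:
send_path([
  [[0, 0, 0, 0, 0, 0], [0, 0, 0, 0, 0, 0], [0, 0, 0, 0, 0, 0], [0, 0, 0, 0, 0, 0], [0, 0, 0, 0, 0, 0], [0, 0, 0, 0, 0, 0], [0, 0, 0, 0, 0, 0]],
], jaw=0.05)

```text
time_s: 11.23
tcp_pos: [0.4963, -0.1452, 0.0844]
eef_rot: [180.0, 0.0, -17.3]
contact_force: [-0.2, 0.4, -1.1]
gripper_width: 0.0476
gripper_force: 0.0
```

Request:
send_path([
  [[0, 0, -0.0083, 0, 0, 0], [0, 0, -0.025, 0, 0, 0], [0, 0, -0.05, 0, 0, 0], [0, 0, -0.0833, 0, 0, 0], [0, 0, -0.1167, 0, 0, 0], [0, 0, -0.15, 0, 0, 0], [0, 0, -0.1833, 0, 0, 0], [0, 0, -0.2083, 0, 0, 0], [0, 0, -0.225, 0, 0, 0], [0, 0, -0.2333, 0, 0, 0], [0, 0, -0.2333, 0, 0, 0]],
])

```text
time_s: 12.15
tcp_pos: [0.4968, -0.1452, 0.2259]
eef_rot: [-180.0, -0.1, -17.3]
contact_force: [0.2, -0.4, 0.6]
gripper_width: 0.0501
gripper_force: 0.0
```

Request:
send_path([
  [[-0.0167, -0.0167, 0, 0, 0, 0], [-0.0333, -0.05, 0, 0, 0, 0], [-0.05, -0.1, 0, 0, 0, 0], [-0.05, -0.15, 0, 0, 0, 0], [-0.05, -0.2, 0, 0, 0, 0], [-0.05, -0.25, 0, 0, 0, 0], [-0.05, -0.2917, 0, 0, 0, 0], [-0.05, -0.3167, 0, 0, 0, 0], [-0.05, -0.325, 0, 0, 0, 0], [-0.05, -0.325, 0, 0, 0, 0]],
])

```text
time_s: 12.98
tcp_pos: [0.5253, 0.0506, 0.2236]
eef_rot: [179.9, 0.1, -17.2]
contact_force: [0.4, -0.0, 0.3]
gripper_width: 0.05
gripper_force: 0.0
```

```bash
python3 - <<'E'
from plant import r, imaging, close_job
from h import *
for n in("top","side"):
    c=imaging.capture(n);P=pts(c);H=hsv(c);X,Y,Z=np.moveaxis(P,2,0)
    rk=(X>.35)&(X<.6)&(Y<-.08)&(Y>-.4);b=rk&(abs(H[...,0].astype(int)-111)<9)&(H[...,1]>120)&(Z>.02);print(n)
    box("blue",P[b]);k=b&(Z>.1)
    if k.any():box("blue top",P[k]);A=P[b&(Z>.111)];a=np.radians(-17.3);u=(A[:,:2]-[.497,-.143])@[np.cos(a),np.sin(a)];print("top z at ends",[np.median(A[s,2]).round(4) for s in(u<-.03,u>.03)])
    w=rk&(Z>.1)&(H[...,1]<60)&(Y<-.19)&(Z<.13);box("white",P[w])
    f=c["frame"][...,::-1]; cv2.imwrite(f"pics/{n}4.png",cv2.resize(f[80:220,260:430],None,fx=4,fy=4) if n=="side" else f)
E
```

```text
top
blue 650 ctr [ 498.1 -144.8] size [ 11. 119.] long dir 163.0 z [ 31.5 114.3 120. ]
blue top 398 ctr [ 498.  -144.9] size [ 10.7 119. ] long dir 162.9 z [102.6 117.3 120.7]
top z at ends [np.float64(0.1175), np.float64(0.1174)]
white 464 ctr [ 470.6 -230.7] size [ 11.5 119.3] long dir 162.8 z [101.6 116.7 120.4]
side
blue 509 ctr [ 473.6 -177.1] size [94.4 86.4] long dir 73.1 z [ 30.   94.9 118.5]
blue top 205 ctr [ 485.4 -138.6] size [12.9 86.3] long dir 164.3 z [100.6 113.9 118.9]
top z at ends [np.float64(0.1166), np.float64(0.1165)]
white 343 ctr [ 469.8 -228.4] size [ 14.8 116.8] long dir 161.8 z [100.5 111.1 118.6]
```

View pics/side4.png

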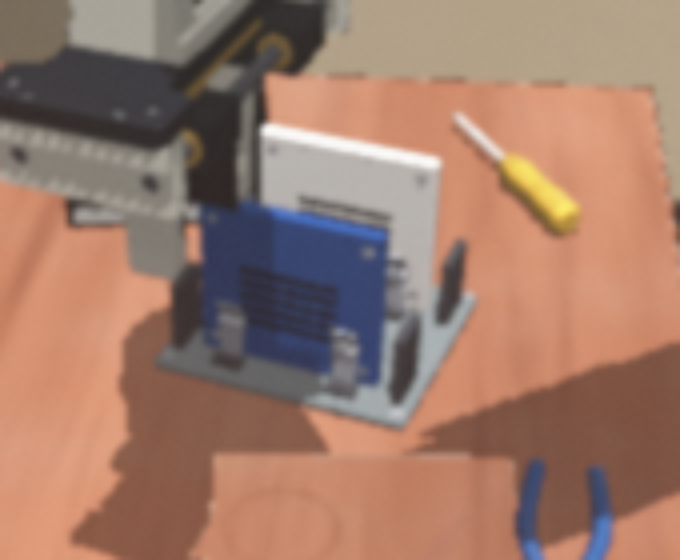

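View pics/top4.png

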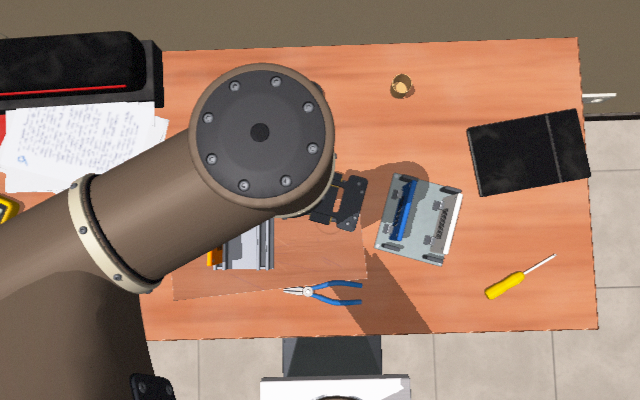

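The blue panel stands upright in the free slot, at (295,290) in the side crop and (404,210) in the top view. Its top is level with the white panel's at about 0.117 m. The orange panel's edge at (214,257) is still in its lane, and the robot is clear of everything, so I'm handing in.

```bash
python3 -c "
from plant import r, imaging, close_job
print(close_job())"
```

```text
the job is handed in; nothing more can be done
None
```

The blue panel is fully home and upright in the free slot, released, with the orange panel left in its lane; I handed the job in at about 13 s of the 48 s allowed, and no verdict came back.

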